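# Slide the spread tub under the low shelf

### The arm

A 6-joint arm with a two-finger parallel gripper is mounted at the origin on a cart in front of the work surface, level with it; the furniture and walls round the work are solid. World frame = base frame: x ahead of the robot, y to its left, z up, the work surface at z = 0. Lengths are in m, angles in rad, forces in N, time in s.
With the tool pointing down it reaches from about 0.375 to 0.9 m from the base axis. Payload 3.1 kg.
Tool frame: the origin (TCP) lies at the very end of the fingers, on their centre line; the grasp point (between the pads) lies 19 mm behind it (ctrl.pinch_z is the z of the grasp point in the tool frame, in m); z points along the fingers, y is the line along which they close (so a half turn about z gives the same grasp; the last joint's range is limited). The gripper opens to 85 mm and grips with 20 to 120 N. Pads are 22 mm wide; open, the fingers measure 114 mm over their backs; the gripper's body (76 mm by 85 mm) begins 54 mm behind the grasp point. The pads swing forward as they close: fully open they stand 13 mm farther back than shut.
Start: joints at [1.012, 0.527, 1.433, -0, 1.181, -0.178], TCP at [0.232, 0.58, 0.231] pointing down, gripper open.
Joint ranges: [-3.08, 3.08], [-0.75, 2.2], [0.22, 2.44], [-1.43, 4.57], [0, 2.65], [-2.85, 2.85]. Speed limits (rad/s): [2.79, 2.79, 3.14, 3.14, 3.14, 3.14].

### API

Orientations are given as a unit quaternion [x, y, z, w].
In Python, from rig import ctrl, imaging, ticket gives the robot as it stands. The module is installed in compiled form; this text tells all that it offers.
- The arm moves only by the tool apply_moves, never from a script. Its argument "motion" is one flat list of numbers, 7 for each row, row after row: the turn, a rotation vector about the world's x, y, z in rad, then the shift along the world's x, y, z in m, then the opening, from 0 (shut) to 1 (fully open). A call has 1 to 12 rows; each row shifts and turns the commanded pose from where the row before left it; what a row does not reach is not made up. A row lasts 1/10 s, in which the tool goes at most 50 mm and 8.59 degrees, less where a joint would pass 70% of its speed; a pose out of reach is approached as far as the arm can. A call with a gripper value outside its range is refused whole. The fingers move at their own pace and stop on an object; "newtons" is the grip in N (left out, the last holds). Time passes only in rows, so rows that do not move let the fingers close. It gives the time, the measured TCP pose, the force, the opening and the grip force at its end, in the units of the state.
- ctrl.get_obs(): the state, without advancing time (a new reading comes with each control period).
- imaging.snapshot(name): name is "scene" or "top"; returns the picture (480x640x3 uint8, blue, green, red); there is no depth.
- imaging.camera_info(name): a dict with "fx", "fy", "cx", "cy" (pixels), "rvec" (rotation vector, rad) and "tvec" (3), from world to camera coordinates, as OpenCV has them. Camera axes: x right, y down, z forward; pixel columns grow to the right and rows downward; lengths in m; the calibration is good to about 2 mm. A picture is of the moment at which its call begins. camera_info takes no time and is no camera call.
- ticket.finish_job(): hands the job in; it is judged then, once.
The state is a dict: "time_s": time; "joint_pos": joint angles; "qvel": joint speeds; "joint_efforts": joint torques, N m; "tool_pos": TCP position; "orientation": TCP orientation; "force": force on the tool from outside, world axes, zero at the start; "moment": the same for the moment, N m; "width": opening from 0.0 (shut) to 1.0 (fully open); "grasp_force": force on a finger pad.
Only numpy, scipy, OpenCV 4.12 (cv2) and the standard library are available. Lean on these libraries where they do the work, as an engineer would, in place of code of your own. Each camera call takes 0.05 s, during which the arm holds its last target. There are 200 camera calls.

### The job

Tidy the tub of spread away under the low wooden shelf: push it along the worktop with the fingers, in through the open side that faces the robot, until its near long side is level with the shelf's front edge and it sits square in the shelf. The headroom is small, so do not lift or tip the tub, and leave the spice jars on the shelf and the tall tin beside it where they stand.

Things in the scene. Friction and masses are not known exactly. Their poses are not given: they have to be found in the camera images.
- tub: Closed plastic tub of spread, green lid, loose in front of the shelf, about 0.25 kg: 96 mm (x) by 137 mm (y, the long way), 53 mm high; walls taper in below the lid, so pushes meet the lid rim 44 to 53 mm up. Origin: centre of its underside. It starts turned by up to 0.35 rad and up to 50 mm aside of the middle of the opening, its long sides roughly parallel to the shelf's front edge.
- riser: Fixed low shelf of pale wood, open front and back: board 152 mm deep (x), 205 wide (y), underside 60 mm and top 72 mm above the worktop, on two 10 mm side walls with 185 mm free between them; a 16 mm rail along its back edge. Origin on the worktop below the middle of the board's front edge; +x points level into the shelf, away from the robot, y along the front edge. Place and yaw vary.
- riser_home (a point): Point on the worktop under the shelf, 48 mm behind the middle of its front edge: with the tub's origin here its near side is level with the front edge. Axes as the shelf's.
- microwave_corner (a point): Right front corner, at worktop height, of the fixed black microwave left of the work; from here it extends 0.49 m to the left (+y), 0.34 m back (+x) and 0.27 m up, and wall cabinets hang above it. Swing the arm round in front of it. World axes.
- jar_left: One of three glass spice jars with green screw caps, 46 mm across and 106 mm tall, standing loose on top of the low shelf along its back edge (the left one). Origin at the centre of its underside. A bystander: leave it standing.
- jar_mid: One of three glass spice jars with green screw caps, 46 mm across and 106 mm tall, standing loose on top of the low shelf along its back edge (the middle one). Origin at the centre of its underside. A bystander: leave it standing.
- jar_right: One of three glass spice jars with green screw caps, 46 mm across and 106 mm tall, standing loose on top of the low shelf along its back edge (the right one). Origin at the centre of its underside. A bystander: leave it standing.
- tin: Tall food tin with a turquoise label, 75 mm across and 110 mm tall, standing loose on the worktop just right of the shelf. Origin at the centre of its underside. A bystander: leave it standing.

How it is judged:
By the outcome, as a careful person would: the job done as asked, in the order asked, and still so for the second after the job is handed in, with the robot touching nothing.
It also fails if it takes over 64 s, if anything falls off the work surface, if the arm or the gripper's body presses on something with over 40 N, if the wrist force passes 120 N, or if a joint passes its speed limit or range.

## Working session

There is one attempt and no reset: what is moved stays moved. The work goes in short steps, Python scripts to look and compute and a tool call to move; the robot and the scene stay as the last step left them, time stands still between calls to the robot, and variables do not carry over. Pictures are saved under pics/ and viewed, at most 10 in all, crops included, and the job is handed in when it is done.

Besides the shell and the picture viewer there is one more tool, called after ">>>" in YAML: its name, and indented under it one key for each argument. apply_moves: Moves the arm, as the interface text tells. Its arguments: {"type":"object","properties":{"motion":{"type":"array"},"newtons":{"type":"number"}},"required":["motion"]}

```bash
mkdir -p pics
cat > h.py <<'E'
import numpy as np, cv2
from rig import ctrl, imaging, ticket
def snap(n,f):
    im=imaging.snapshot(n); cv2.imwrite('pics/'+f,im); return im
def cam(n):
    c=imaging.camera_info(n); K=np.array([[c['fx'],0,c['cx']],[0,c['fy'],c['cy']],[0,0,1]])
    return K,np.array(c['rvec'],float).ravel(),np.array(c['tvec'],float).ravel()
def ray(n,uv,z):
    K,r,t=cam(n); R=cv2.Rodrigues(r)[0]; o=-R.T@t
    d=np.array([R.T@np.linalg.solve(K,[u,v,1]) for u,v in uv])
    return o+d*((z-o[2])/d[:,2])[:,None]
def proj(n,P):
    K,r,t=cam(n); return cv2.projectPoints(np.array(P,float).reshape(-1,1,3),r,t,K,None)[0][:,0]
E
python3 - <<'E'
from h import *
for n in('scene','top'):
    snap(n,n+'0.png'); K,r,t=cam(n); print(n,K[0],-cv2.Rodrigues(r)[0].T@t)
s=ctrl.get_obs();print(s['tool_pos'],s['orientation'],s['force'],s['time_s'],ctrl.pinch_z)
E
```

```text
scene [497.39522789   0.         327.40745229] [ 0.20207633 -0.63761412  0.53443393]
top [436.00022606   0.         320.56367037] [ 0.56120008 -0.07945348  0.93737815]
[0.23133849 0.57993252 0.23043532] [ 1.88738383e-01  9.82026925e-01 -9.09506630e-04 -3.38042340e-04] [-0.56897717  0.73731014 -0.49394663] 0.1 -0.0187
```

View pics/top0.png

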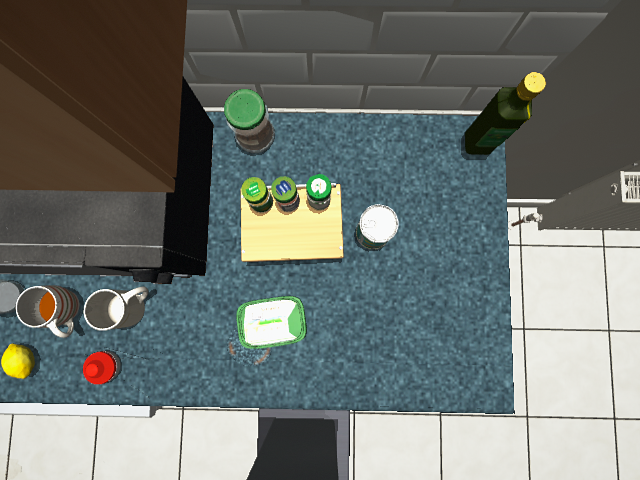

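View pics/scene0.png

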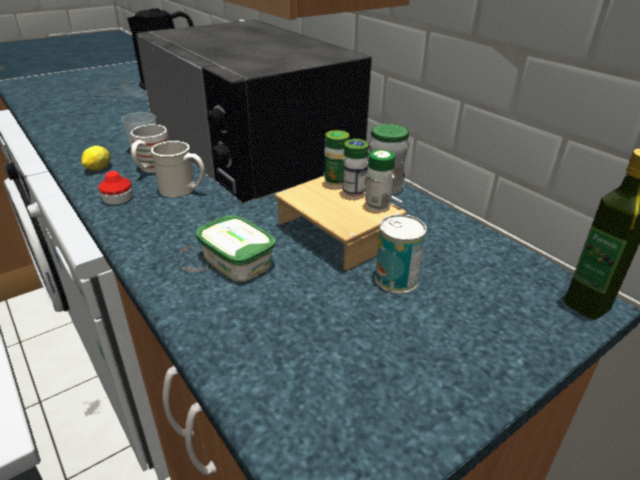

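Top view: tub lid is a green rectangle centred near (271,322), shelf board corners near (241,261) and (343,260), tin near (378,226), jars at (256,193), (285,192), (319,190). The scene view agrees.

```bash
cat >> h.py <<'E'
def rect(mask,z,n='top'):
    c=max(cv2.findContours(mask,cv2.RETR_EXTERNAL,cv2.CHAIN_APPROX_NONE)[0],key=cv2.contourArea)[:,0].astype(float)
    P=ray(n,c,z)[:,:2]
    (cx,cy),(w,h),a=cv2.minAreaRect((P*1000).astype(np.float32))
    return P,(cx/1000,cy/1000),(w,h),a
def tubmask(im,box):
    hsv=cv2.cvtColor(im,cv2.COLOR_BGR2HSV); m=cv2.inRange(hsv,(40,110,40),(80,255,255)); k=np.zeros_like(m)
    x0,y0,x1,y1=box; k[y0:y1,x0:x1]=255; return cv2.morphologyEx(m&k,cv2.MORPH_CLOSE,np.ones((5,5)))
E
python3 - <<'E'
from h import *
im=cv2.imread('pics/top0.png')
P,c,s,a=rect(tubmask(im,(220,280,330,365)),.051); print('tub',c,s,a)
hsv=cv2.cvtColor(im,cv2.COLOR_BGR2HSV); m=cv2.inRange(hsv,(12,60,120),(28,200,255)); m[:212]=0; m[300:]=0; m[:,:230]=0; m[:,350:]=0
# front top edge: lowest bright board pixel per column
hv=hsv[...,2].astype(int); print(hsv[248:268:1,290].tolist())
pts=[];
for u in range(248,338):
    v=np.where((m[:,u]>0))[0].max(); pts.append((u,v))
Q=ray('top',pts,.066)[:,:2]; k=np.polyfit(Q[:,1],Q[:,0],1); print('front edge x=',k, 'yaw',-np.arctan(k[0]))
for v in (220,230,240,250):
    u=np.where(m[v]>0)[0]; print(v,u.min(),u.max(),ray('top',[(u.min(),v),(u.max()+1,v)],.072)[:,:2].round(4).tolist())
print('tin top',ray('top',[(379,224)],.11)); print('lid corners',ray('top',[(271,322)],.053))
b=cv2.resize(im[170:370,210:420],None,fx=3.8,fy=2.95*1,interpolation=2); b=cv2.resize(im[175:365,215:415],(800,760)[:1]+(760,)); b=cv2.resize(im[180:360,215:415],(660,594),interpolation=cv2.INTER_CUBIC); cv2.imwrite('pics/crop0.png',b)
E
```

```text
tub (0.5187348022460937, 0.02966799545288086) (95.47882080078125, 137.08892822265625) 9.195304870605469
[[28, 86, 250], [27, 89, 250], [28, 82, 250], [29, 77, 250], [29, 77, 250], [28, 81, 250], [28, 82, 250], [29, 77, 250], [29, 75, 250], [29, 78, 253], [25, 102, 255], [17, 136, 159], [18, 32, 40], [101, 106, 48], [100, 90, 51], [98, 83, 49], [99, 83, 86], [99, 84, 91], [98, 86, 92], [99, 93, 104]]
front edge x= [-0.05450182  0.64412564] yaw 0.05444794842382039
220 241 341 [[0.7211, 0.0945], [0.7247, -0.1094]]
230 241 341 [[0.7007, 0.0937], [0.7043, -0.1097]]
240 241 342 [[0.6804, 0.0928], [0.684, -0.1119]]
250 241 342 [[0.6601, 0.0919], [0.6639, -0.1122]]
tin top [[ 0.71091897 -0.17926036  0.11      ]]
lid corners [[0.51823626 0.02932916 0.053     ]]
```

View pics/crop0.png

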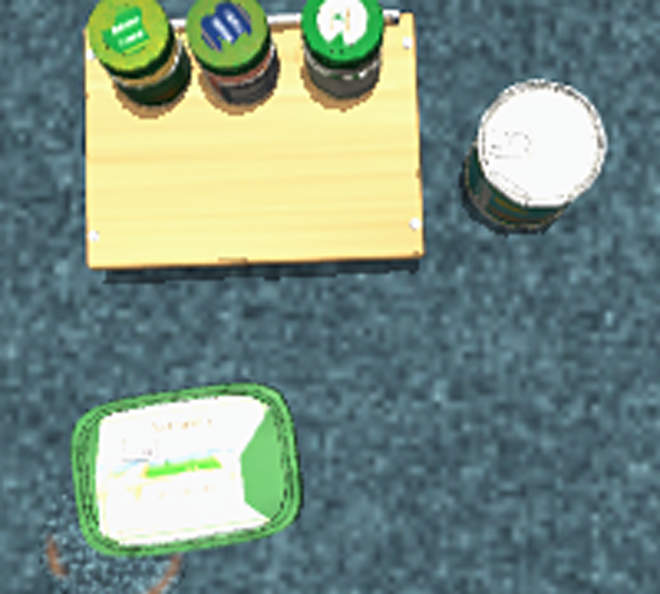

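Run:
```python
from h import *
print('mw corner top view, z=.27',ray('top',[(207,275)],.27),'scene base',ray('scene',[(254,197)],0), 'scene top',ray('scene',[(207,68)],.27))
print('jar caps',ray('top',[(256,187),(285,186),(319,184)],.178)[:,:2])
print('mugs',ray('top',[(147,291),(100,368),(118,360)],.05)[:,:2])
```

```text
mw corner top view, z=.27 [[0.59793607 0.10339158 0.27      ]] scene base [[0.66135511 0.21352933 0.        ]] scene top [[0.61400759 0.27849445 0.27      ]]
jar caps [[ 0.76195002  0.04886337]
 [ 0.76463722 -0.00302158]
 [ 0.76930232 -0.06375572]]
mugs [[0.57521555 0.28442263]
 [0.42081949 0.36794142]
 [0.43712236 0.33308333]]
```

Run:
```python
from h import *
print(ray('top',[(207,275)],0),ray('top',[(165,263)],.27),ray('scene',[(237,192),(254,197)],0.01), ray('scene',[(207,68)],.27))
im=cv2.imread('pics/scene0.png'); a=cv2.convertScaleAbs(im[20:220,120:390],alpha=2,beta=30); a=cv2.resize(a,(600,444))
t=cv2.convertScaleAbs(cv2.imread('pics/top0.png')[170:300,100:250],alpha=2.5,beta=30); t=cv2.resize(t,(600,520))
cv2.imwrite('pics/mw.png',cv2.resize(np.vstack([a,t]),(360,578)))
```

```text
[[0.61279828 0.17736488 0.        ]] [[0.61519589 0.16930996 0.27      ]] [[0.63390758 0.23834925 0.01      ]
 [0.65276137 0.19760326 0.01      ]] [[0.61400759 0.27849445 0.27      ]]
```

View pics/mw.png

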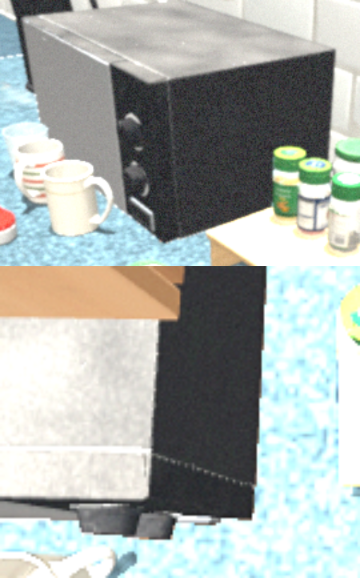

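>>> apply_moves:
  motion: [0, 0, -0.086, 0.0223, -0.0367, 0, 0.4, 0, 0, -0.086, 0.0223, -0.0367, 0, 0.4, 0, 0, -0.086, 0.0223, -0.0367, 0, 0.4, 0, 0, -0.086, 0.0223, -0.0367, 0, 0.4, 0, 0, -0.086, 0.0223, -0.0367, 0, 0.4, 0, 0, -0.086, 0.0223, -0.0367, 0, 0.4, 0, 0, -0.086, 0.0223, -0.0367, 0, 0.4, 0, 0, -0.086, 0.0223, -0.0367, 0, 0.4, 0, 0, -0.086, 0.0223, -0.0367, 0, 0.4, 0, 0, -0.086, 0.0223, -0.0367, 0, 0.4, 0, 0, -0.086, 0.0223, -0.0367, 0, 0.4, 0, 0, -0.086, 0.0223, -0.0367, 0, 0.4]

```text
time_s: 1.3
tool_pos: [0.4997, 0.1384, 0.2311]
orientation: [0.65, 0.76, -0.0, -0.0]
force: [0.2, 0.1, 0.3]
width: 0.402
grasp_force: 0.0
```

>>> apply_moves:
  motion: [0, 0, 0, 0, 0, -0.035, 0.4, 0, 0, 0, 0, 0, -0.035, 0.4, 0, 0, 0, 0, 0, -0.035, 0.4, 0, 0, 0, 0, 0, -0.03, 0.4, 0, 0, 0, 0, 0, 0, 0.4]

```text
time_s: 1.8
tool_pos: [0.496, 0.1396, 0.0927]
orientation: [0.649, 0.761, -0.003, -0.003]
force: [-0.3, -0.2, 0.1]
width: 0.398
grasp_force: 0.0
```

Run:
```python
from h import *
snap('top','t1.png');s=ctrl.get_obs();print(s['tool_pos'],s['orientation'],s['force'],s['joint_pos'])
a=cv2.imread('pics/t1.png')[170:390,180:420]; b=snap('scene','s1.png')[100:340,150:470]
cv2.imwrite('pics/v1.png',np.hstack([cv2.resize(a,(400,367)),cv2.resize(b,(400,300))[:,:] if 0 else cv2.resize(b,(400,367))]))
```

```text
[0.49763662 0.1398621  0.0946603 ] [ 0.64879371  0.76095961 -0.0018563  -0.0019387 ] [-0.26722864 -0.144256    0.61945062] [ 5.75649803e-02  5.98817350e-01  1.81595858e+00 -9.84782072e-07
  7.32184931e-01 -1.01228177e-01]
```

View pics/v1.png

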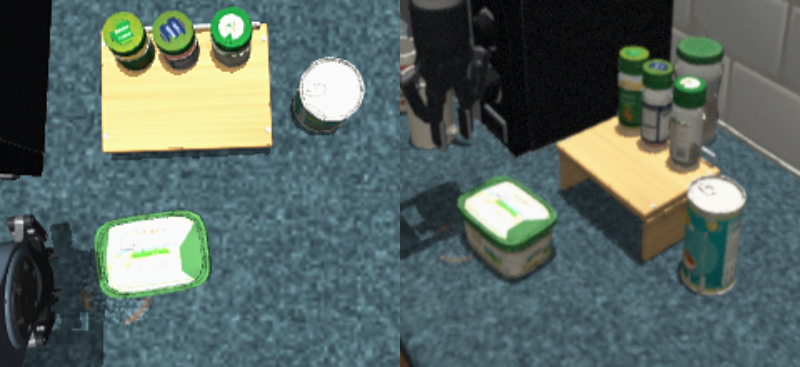

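Gripper sits left of the tub, aligned and clear; scene unchanged. Descend and push sideways while turning.

>>> apply_moves:
  motion: [0, 0, 0, 0, 0, -0.025, 0.4, 0, 0, 0, 0, 0, -0.025, 0.4, 0, 0, 0, 0, 0, -0.02, 0.4, 0, 0, 0, 0, 0, 0, 0.4, 0, 0, 0, 0.002, -0.012, 0, 0.4, 0, 0, 0, 0.002, -0.012, 0, 0.4, 0, 0, 0, 0.001, -0.006, 0, 0.4, 0, 0, 0, 0, 0, 0, 0.4]

```text
time_s: 2.7
tool_pos: [0.5054, 0.1087, 0.0274]
orientation: [0.65, 0.76, 0.001, 0.001]
force: [0.0, 1.4, 0.1]
width: 0.4
grasp_force: 0.0
```

>>> apply_moves:
  motion: [0, 0, -0.011, 0.0014, -0.0047, 0, 0.4, 0, 0, -0.011, 0.0014, -0.0047, 0, 0.4, 0, 0, -0.011, 0.0014, -0.0047, 0, 0.4, 0, 0, -0.011, 0.0014, -0.0047, 0, 0.4, 0, 0, -0.011, 0.0014, -0.0047, 0, 0.4, 0, 0, -0.011, 0.0014, -0.0047, 0, 0.4, 0, 0, -0.011, 0.0014, -0.0047, 0, 0.4, 0, 0, -0.011, 0.0014, -0.0047, 0, 0.4, 0, 0, -0.011, 0.0014, -0.0047, 0, 0.4, 0, 0, -0.011, 0.0014, -0.0047, 0, 0.4, 0, 0, 0, 0, 0, 0, 0.4]

```text
time_s: 3.8
tool_pos: [0.5186, 0.0621, 0.0262]
orientation: [0.69, 0.724, -0.0, 0.0]
force: [0.7, 0.3, 0.2]
width: 0.398
grasp_force: 0.0
```

Run:
```python
from h import *
im=snap('top','t2.png');s=ctrl.get_obs();print(s['tool_pos'],s['orientation'],s['force'])
P,c,sz,a=rect(tubmask(im,(220,280,370,365)),.051); print('tub',c,sz,a)
a=im[170:390,180:420]; b=snap('scene','s2.png')[100:340,150:470]
cv2.imwrite('pics/v2.png',np.hstack([cv2.resize(a,(400,367)),cv2.resize(b,(400,367))]))
```

```text
[0.51849096 0.06235113 0.02617908] [ 6.89722613e-01  7.24073657e-01 -1.18473742e-04  2.05734027e-04] [-0.0311707  -0.47361155  0.18616746]
tub (0.523491455078125, -0.02484300231933594) (95.1805419921875, 115.95149993896484) 1.1115549802780151
```

View pics/v2.png

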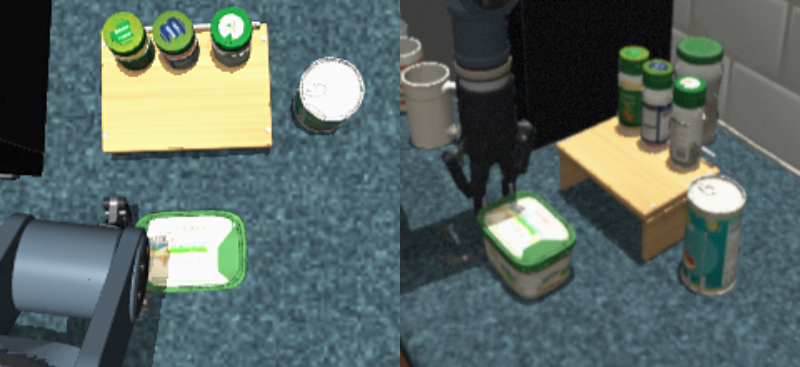

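Tub moved right, now centred in front of the opening (lid right edge ~ (246,260) in crop) and nearly parallel; bystanders unmoved. Go round to the near side.

>>> apply_moves:
  motion: [0, 0, 0, 0, 0.02, 0, 0.4, 0, 0, 0, 0, 0.02, 0, 0.4, 0, 0, 0, 0, 0, 0.04, 0.4, 0, 0, 0, 0, 0, 0.04, 0.4, 0, 0, 0, 0, 0, 0.04, 0.4]

```text
time_s: 4.4
tool_pos: [0.5177, 0.1032, 0.147]
orientation: [0.689, 0.725, -0.001, -0.0]
force: [0.7, 0.5, 0.0]
width: 0.399
grasp_force: 0.0
```

>>> apply_moves:
  motion: [0, 0, 0.131, -0.0073, -0.0098, 0, 0.8, 0, 0, 0.131, -0.0073, -0.0098, 0, 0.8, 0, 0, 0.131, -0.0073, -0.0098, 0, 0.8, 0, 0, 0.131, -0.0073, -0.0098, 0, 0.8, 0, 0, 0.131, -0.0073, -0.0098, 0, 0.8, 0, 0, 0.131, -0.0073, -0.0098, 0, 0.8, 0, 0, 0.131, -0.0073, -0.0098, 0, 0.8, 0, 0, 0.131, -0.0073, -0.0098, 0, 0.8, 0, 0, 0.131, -0.0073, -0.0098, 0, 0.8, 0, 0, 0.131, -0.0073, -0.0098, 0, 0.8, 0, 0, 0.131, -0.0073, -0.0098, 0, 0.8, 0, 0, 0.131, -0.0073, -0.0098, 0, 0.8]

```text
time_s: 5.6
tool_pos: [0.4302, -0.015, 0.1463]
orientation: [-0.028, 1.0, -0.0, -0.0]
force: [0.8, 0.2, 0.0]
width: 0.797
grasp_force: 0.0
```

>>> apply_moves:
  motion: [0, 0, 0, 0, 0, 0, 0.8, 0, -0.033, 0, 0, 0, -0.03, 0.8, 0, -0.033, 0, 0, 0, -0.03, 0.8, 0, -0.033, 0, 0, 0, -0.02, 0.8, 0, 0, 0, 0, 0, 0, 0.8]

```text
time_s: 6.1
tool_pos: [0.4282, -0.0136, 0.0643]
orientation: [-0.024, 0.999, 0.0, 0.046]
force: [-0.7, 0.6, -0.3]
width: 0.803
grasp_force: 0.0
```

Run:
```python
from h import *
im=snap('top','t3.png');s=ctrl.get_obs();print(s['tool_pos'],s['orientation'],s['force'],s['joint_pos'])
P,c,sz,a=rect(tubmask(im,(220,280,370,365)),.051); print('tub',c,sz,a)
a=im[170:390,180:420]; b=snap('scene','s3.png')[100:340,150:470]
cv2.imwrite('pics/v3.png',np.hstack([cv2.resize(a,(400,367)),cv2.resize(b,(400,367))]))
```

```text
[ 0.42965746 -0.01398503  0.06540424] [-2.39644606e-02  9.98581214e-01 -5.21976835e-04  4.75498713e-02] [0.25204141 0.96502624 0.3348579 ] [-0.31567981  0.58581825  2.12225139  0.09086144  0.34475961 -2.01862324]
tub (0.5233292846679688, -0.015280021667480468) (95.1517105102539, 135.12881469726562) 1.1829644441604614
```

View pics/v3.png

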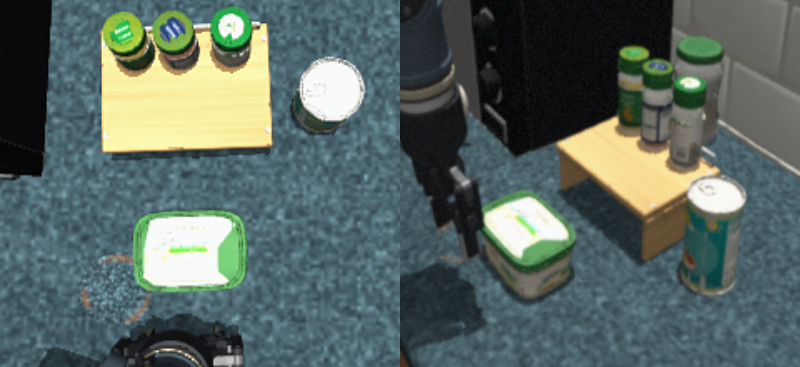

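Tub centre (.523,-.015), almost square; the open fingers stand in front of its near side. Descend and push.

>>> apply_moves:
  motion: [0, 0, 0, 0, 0, -0.02, 0.8, 0, 0, 0, 0, 0, -0.017, 0.8, 0, 0, 0, 0, 0, 0, 0.8, 0, 0, 0, 0.01, 0, 0, 0.8, 0, 0, 0, 0.01, 0, 0, 0.8, 0, 0, 0, 0.008, 0, 0, 0.8, 0, 0, 0, 0.004, 0, 0, 0.8, 0, 0, 0, 0.004, 0, 0, 0.8]

```text
time_s: 7.0
tool_pos: [0.4675, -0.0146, 0.0298]
orientation: [-0.025, 0.998, -0.001, 0.05]
force: [-0.0, 0.6, 0.0]
width: 0.799
grasp_force: 0.0
```

>>> apply_moves:
  motion: [0, 0, 0, 0.01, 0.0004, 0, 0.8, 0, 0, 0, 0.01, 0.0004, 0, 0.8, 0, 0, 0, 0.01, 0.0004, 0, 0.8, 0, 0, 0, 0.01, 0.0004, 0, 0.8, 0, 0, 0, 0.01, 0.0004, 0, 0.8, 0, 0, 0, 0.01, 0.0004, 0, 0.8, 0, 0, 0, 0.005, 0.0002, 0, 0.8, 0, 0, 0, 0, 0, 0, 0.8]

```text
time_s: 7.8
tool_pos: [0.5335, -0.0122, 0.0294]
orientation: [-0.025, 0.998, -0.002, 0.051]
force: [-0.5, -0.8, -0.8]
width: 0.801
grasp_force: 0.0
```

Run:
```python
from h import *
im=snap('top','t4.png');s=ctrl.get_obs();print(s['tool_pos'],s['orientation'],s['force'])
P,c,sz,a=rect(tubmask(im,(220,240,370,365)),.051); print('tub',c,sz,a,P.min(0),P.max(0))
a=im[170:390,180:420]; b=snap('scene','s4.png')[100:340,150:470]
cv2.imwrite('pics/v4.png',np.hstack([cv2.resize(a,(400,367)),cv2.resize(b,(400,367))]))
```

```text
[ 0.53273363 -0.01212511  0.02941796] [-0.02512222  0.99841341 -0.00150378  0.05037129] [ 0.06220753  1.18929097 -0.29449159]
tub (0.6024253540039063, 0.028380775451660158) (59.885650634765625, 112.37301635742188) 59.87248229980469 [ 0.54198035 -0.02571859] [0.63599258 0.05525391]
```

View pics/v4.png

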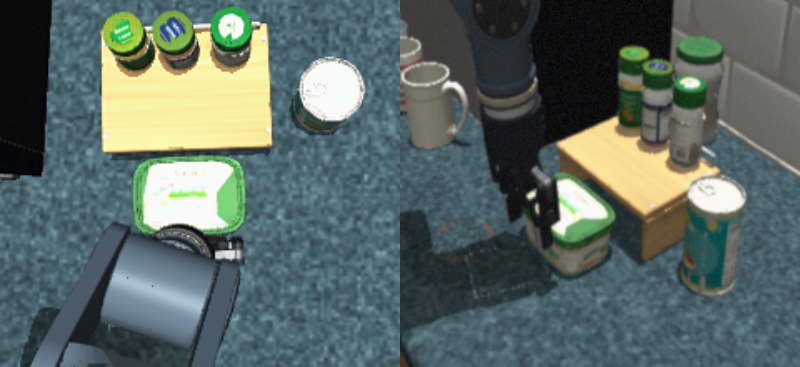

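Tub is centred and square at the mouth (lid far edge just before the board at row ~157 of crop). Push on, stopping just short.

>>> apply_moves:
  motion: [0, 0, 0, 0.01, 0.0005, 0, 0.8, 0, 0, 0, 0.01, 0.0005, 0, 0.8, 0, 0, 0, 0.01, 0.0005, 0, 0.8, 0, 0, 0, 0.01, 0.0005, 0, 0.8, 0, 0, 0, 0.01, 0.0005, 0, 0.8, 0, 0, 0, 0.01, 0.0005, 0, 0.8, 0, 0, 0, 0.01, 0.0005, 0, 0.8, 0, 0, 0, 0.01, 0.0005, 0, 0.8, 0, 0, 0, 0.01, 0.0005, 0, 0.8, 0, 0, 0, 0.005, 0.0002, 0, 0.8, 0, 0, 0, 0.003, 0.0001, 0, 0.8, 0, 0, 0, 0, 0, 0, 0.8]

```text
time_s: 9.1
tool_pos: [0.6303, -0.0072, 0.0295]
orientation: [-0.025, 0.998, -0.001, 0.05]
force: [-0.1, 0.3, -0.5]
width: 0.803
grasp_force: 0.0
```

>>> apply_moves:
  motion: [0, 0, 0, -0.005, 0, 0, 0.8, 0, 0, 0, -0.015, 0, 0, 0.8, 0, 0, 0, -0.04, 0, 0, 0.8, 0, 0, 0, -0.04, 0, 0, 0.8, 0, 0, 0, -0.04, 0, 0, 0.8, 0, 0, 0, 0, 0, 0, 0.8]

```text
time_s: 9.7
tool_pos: [0.4806, -0.0052, 0.029]
orientation: [-0.025, 0.999, 0.001, 0.043]
force: [-0.9, -0.6, -0.0]
width: 0.799
grasp_force: 0.0
```

Run:
```python
from h import *
im=snap('top','t5.png');s=ctrl.get_obs();print(s['tool_pos'],s['orientation'],s['force'])
m=tubmask(im,(220,250,370,300)); v,u=np.where(m>0)
Q=[]
for c in range(u.min()+8,u.max()-7):
    r=v[u==c]
    if len(r): Q.append((c,r.max()))
X=ray('top',Q,.048)[:,:2]; k=np.polyfit(X[:,1],X[:,0],1); print('near side',k, ray('top',[(u.min(),262),(u.max(),262)],.048)[:,1], k@[-.0115,1])
a=cv2.resize(im[225:285,225:360],(800,356),interpolation=2); b=cv2.resize(snap('scene','s5.png')[160:310,200:450],(400,240)); 
cv2.imwrite('pics/v5.png',np.vstack([a,np.hstack([b,b*0])]))
```

```text
[ 0.48563871 -0.00643755  0.0294126 ] [-2.46178765e-02  9.98583340e-01 -5.83043849e-04  4.71692090e-02] [ 1.39021705 -0.29946372  0.98965563]
near side [-0.04221065  0.63774389] [ 0.04429866 -0.06843798] 0.6382293125768748
```

View pics/v5.png

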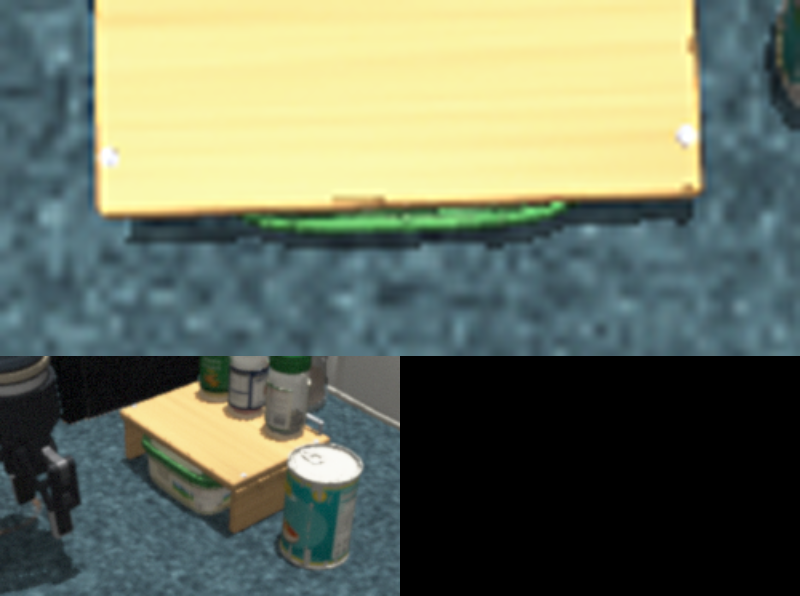

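The tub sits centred and parallel, near side sticking out about 6 mm (green sliver below the board edge, rows 204–231 of crop). Push a further 6 mm.

>>> apply_moves:
  motion: [0, 0, 0, 0.04, 0, 0, 0.8, 0, 0, 0, 0.04, 0, 0, 0.8, 0, 0, 0, 0.035, 0, 0, 0.8, 0, 0, 0, 0.015, 0, 0, 0.8, 0, 0, 0, 0.007, 0, 0, 0.8, 0, 0, 0, 0, 0, 0, 0.8, 0, 0, 0, 0.003, 0, 0, 0.8, 0, 0, 0, 0.003, 0, 0, 0.8, 0, 0, 0, 0.003, 0, 0, 0.8, 0, 0, 0, 0, 0, 0, 0.8]

```text
time_s: 10.8
tool_pos: [0.6352, -0.0071, 0.0291]
orientation: [-0.025, 0.998, -0.001, 0.049]
force: [-0.9, 1.2, -0.8]
width: 0.797
grasp_force: 0.5
```

Run:
```python
from h import *
s=ctrl.get_obs();print(s['tool_pos'],s['force'])
```

```text
[ 0.6352197  -0.00708986  0.02913582] [-0.85421059  1.15639485 -0.80983431]
```

>>> apply_moves:
  motion: [0, 0, 0, -0.005, 0, 0, 0.8, 0, 0, 0, -0.015, 0, 0, 0.8, 0, 0, 0, -0.04, 0, 0, 0.8, 0, 0, 0, -0.04, 0, 0, 0.8, 0, 0, 0, -0.04, 0, 0, 0.8, 0, 0, 0, 0, 0, 0, 0.8]

```text
time_s: 11.4
tool_pos: [0.4869, -0.0053, 0.0289]
orientation: [-0.025, 0.999, 0.0, 0.044]
force: [0.8, 0.5, -0.3]
width: 0.803
grasp_force: 0.0
```

Run:
```python
from h import *
im=snap('top','t6.png');s=ctrl.get_obs();print(s['tool_pos'],s['force'],s['time_s'])
m=tubmask(im,(220,250,370,300)); v,u=np.where(m>0); print(len(v), (v.min(),v.max(),u.min(),u.max()) if len(v) else 0)
if len(v): print(ray('top',[(u[v.argmax()],v.max()+.5)],.048))
a=cv2.resize(im[225:285,225:360],(800,356),interpolation=2); b=cv2.resize(snap('scene','s6.png')[160:310,200:450],(400,240)); c=cv2.resize(im[160:270,200:420],(400,240))
cv2.imwrite('pics/v6.png',np.vstack([a,np.hstack([b,c])]))
```

```text
[ 0.49193349 -0.00651834  0.02936564] [ 0.57604063 -0.51045015  0.94278419] 11.45
55 (np.int64(260), np.int64(261), np.int64(276), np.int64(313))
[[0.64047018 0.02380959 0.048     ]]
```

View pics/v6.png

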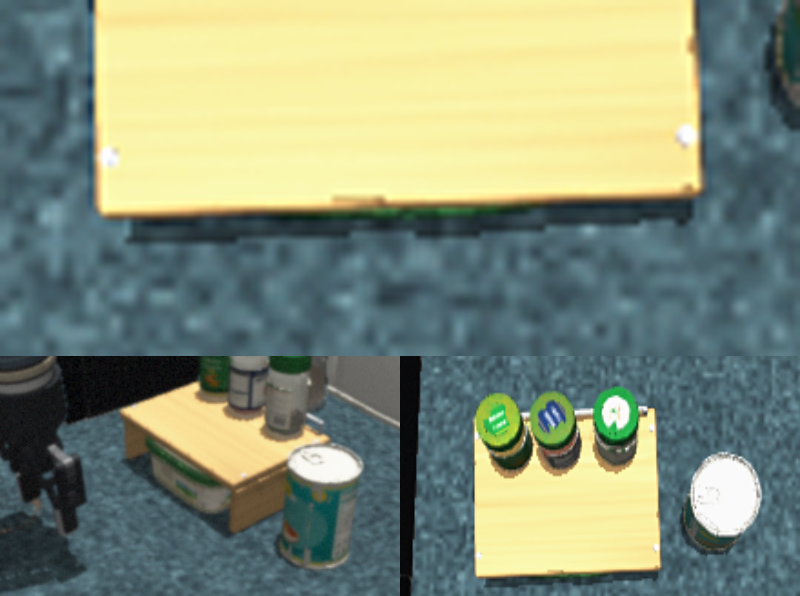

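The tub is flush with the front edge to within about 2 mm and square. The jars and tin are standing as before, and the gripper is clear.

```bash
python3 -c "
from rig import ticket
print(ticket.finish_job())"
```

```text
the job is handed in; nothing more can be done
None
```

The tub is pushed in under the shelf, square and with its near side within about 2 mm of the front edge; the jars and tin still stand where they were, and the job was handed in after about 11.5 s of robot time.

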